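Turn the branch slab bark side up on the viewing board

ROBOT

A 7-joint arm with a two-finger parallel gripper is mounted at the origin on the work surface. World frame = base frame: x ahead of the robot, y to its left, z up, the work surface at z = 0. Lengths are in m, angles in rad, forces in N, time in s.
With the tool pointing down it reaches from about 0.4 to 0.85 m from the base axis. Payload 10.4 kg.
Tool frame: the origin (TCP) lies midway between the tips of the shut fingers; the grasp point (between the pads) lies 19 mm behind it; z points along the fingers, y is the direction in which the jaws open and shut (so a half turn about z gives the same grasp; the last joint's range is limited). The gripper opens to 85 mm and grips with 20 to 120 N. Pads are 22 mm wide; open, the fingers measure 114 mm over their backs; the gripper's body (76 mm by 85 mm) begins 54 mm behind the grasp point. The pads swing forward as they close: fully open they stand 13 mm farther back than shut.
Start: joints at [1.296, 0.332, -0.065, 1.46, 0.022, 1.35, -0.088], TCP at [0.156, -0.605, 0.231] pointing down, gripper open.
Joint ranges: [-2.6, 2.6], [-0.5, 2.12], [-1.47, 1.34], [0.16, 2.42], [-1.27, 4.41], [0.06, 2.06], [-2.6, 2.6]. Speed limits (rad/s): [2.22, 2.22, 2.79, 2.79, 3.14, 3.14, 3.14].

INTERFACE

Orientations are given as a unit quaternion [x, y, z, w].
In Python, from workcell import manip, camera, camera_info, workorder, nets gives the robot as it stands.
- The arm moves only by the tool apply_moves, never from a script. Its argument "commands" is a list of rows, each a list of 5 numbers: the shift along the tool's x, y, z in m, then the turn about the tool's z in degrees, then the gripper command: -1 is fully open, 1 is shut, values between are in proportion. A call has 1 to 5 rows; each row shifts and turns the pose as measured when the row begins, along the tool's axes as they then stand; what a row does not reach is not made up. A row lasts 1/12 s, in which the tool goes at most 41.7 mm and 7.16 degrees, less where a joint would pass 70% of its speed; a pose out of reach is approached as far as the arm can. A call is refused whole if a number of a shift passes 0.0417 or a number of a turn 7.16, either way. A call with a gripper value outside its range is refused whole. The fingers move at their own pace and stop on an object; "squeeze" is the grip in N (left out, the last holds). Time passes only in rows, so rows that do not move let the fingers close. It gives the time, the measured TCP pose, the force and the opening at its end, in the units of the state.
- manip.get_obs(): the state, without advancing time (a new reading comes with each control period).
- camera(name): name is "side" or "top"; returns (picture, depth): 480x640x3 uint8, red, green, blue; 480x640 float32, m along the optical axis (not along the pixel's ray), 0 where there is no reading.
- camera_info(name): a dict with "camera_matrix" (3x3 intrinsics, pixels), "k1" (the pictures are not rectified: a ray, as slopes to the right and down, at radius r is drawn at 1 + k1 r^2 times it, then the intrinsics apply), "xyz" and "rotation" of the camera in the world. Camera axes: x right, y down, z forward; pixel columns grow to the right and rows downward; lengths in m; the calibration is good to about 2 mm. A picture is of the moment at which its call begins. camera_info takes no time and is no camera call.
- workorder.hand_in(): hands the job in, once; it reports no verdict.
Trained networks look in the newest picture that a camera, given by its name, has taken for a name from the list of things; names that differ only in an ending like _2 or _b are one class to them, and where a whole thing is asked for, a point or a joint stands for the part that bears it (a point fixed in the world has none). Each returns a list of dicts, best first, with "conf" (0 to 1); they miss things now and then, are a little off and sometimes report something else, mostly with a low value. They report only what shows in the picture. A call takes as long as a camera call. They do not tell look-alikes from the thing itself.
- nets.look_for(camera, thing): "rect" ([left, top, width, height] in pixels, round what is visible of it).
- nets.place_of(camera, thing): "xy" ([column, row] in pixels: a listed point, or the origin of a listed thing).
The state is a dict: "clock": time; "joint_pos": joint angles; "joint_velocities": joint speeds; "tau": joint torques, N m; "position": TCP position; "ee_rot": TCP orientation; "ft_force": force on the tool from outside, world axes, zero at the start; "torque": the same for the moment, N m; "grip_width": opening from 0.0 (shut) to 1.0 (fully open).
Only numpy, scipy, OpenCV 4.12 (cv2) and the standard library are available. Lean on these libraries where they do the work, as an engineer would, in place of code of your own. Each camera call takes 0.05 s, during which the arm holds its last target. There are 200 camera calls.

TASK

The sawn slab of branch in front of the cork viewing board lies bark side down; turn it over for viewing without picking it up, because its bark flakes off when it is pinched. With the fingertips push it against the front edge of the board until it tips up there and flips over onto the board, then push it on until it lies flat, bark side up, wholly on the board. Leave everything else where it is.

Things in the scene. Friction and masses are not known exactly. Their poses are not given: they have to be found in the camera images.
- slab: sawn slab of branch, 82 (x) by 100 (y) by 16 mm, about 80 g, flat on the table, pale sawn face up. Origin: centre of the bark side; z points out of the sawn face; x at first within 25 degrees of the board's x. Its two 100 mm sides are square faces 10 mm high (6 to 16 mm from the bark side), below them the bark bevels in to a flat 54 mm wide. Dry wood that fingertips do not slip on easily: pressed on a side, they can carry it up
- slab_center (a point): the middle of the slab, half way through its thickness (8 mm from the bark side)
- slab_corner_a (a point): corner of the slab's sawn face at its -x, +y (robot's side, left, at the start)
- slab_corner_b (a point): corner of the sawn face at its -x, -y
- slab_corner_c (a point): corner of the sawn face at its +x, +y
- slab_corner_d (a point): corner of the sawn face at its +x, -y
- board: viewing board: cork-faced plywood, 240 mm (x) by 400 mm (y), 12 mm thick, fixed on the table. Origin at the centre of its underside, x pointing away from the robot, z up. Its front edge, at x = -120 mm in its own frame, is a square upright face 12 mm high and 400 mm long that looks to the robot and the slab; its middle is empty
- table: the folding table, its top at height 0
- cookie: round slice of branch, 71 mm across and 18 mm high, lying on the viewing board near its left end; origin at the centre of its underside
- jar: lidded glass specimen jar, 64 mm across and 75 mm high, standing on the viewing board near its right end; origin at the centre of its underside
- lens: hand lens lying flat on the table to the right of the slab: round 60 mm head, 9 mm thick, with a straight handle reaching 125 mm from the head's centre along its own -x; origin under the centre of the head
- cone: pine cone standing on the table to the left of the slab, 50 mm across and 56 mm high; origin at the centre of its underside
- long_slab: another, longer slab of branch (60 x 150 mm, 16 mm thick) that already lies bark side up on the table, farther to the left; origin at the centre of its underside
- bottle: water bottle standing on the table at the left, 64 mm across and 190 mm high; origin at the centre of its underside
- guide: closed field guide (book), 190 x 120 mm and 22 mm thick, lying on the table at the right; origin at the centre of its underside
Not all that is in view belongs to the job. What is shaped like the slab but green or turquoise is not meant.

How it is judged:
By the outcome, as a careful person would: the job done as asked, in the order asked, and still so for the second after the job is handed in, with the robot touching nothing.
It also fails if it takes over 61 s, if anything falls off the work surface, if the arm or the gripper's body presses on something with over 40 N, if the wrist force passes 120 N, or if a joint passes its speed limit or range.

## Working session

There is one attempt and no reset: what is moved stays moved. The work goes in short steps, Python scripts to look and compute and a tool call to move; the robot and the scene stay as the last step left them, time stands still between calls to the robot, and variables do not carry over. Pictures are saved under pics/ and viewed, about 8 in all and at most 12, crops included, and the job is handed in when it is done.

Besides the shell and the picture viewer there is one more tool, called after "Call:" by a JSON object that holds its "api" and its "payload", one argument or row to a line. apply_moves: Moves the arm, as the interface text tells. Its arguments: {"type":"object","properties":{"commands":{"type":"array","items":{"type":"array","items":{"type":"number"}}},"squeeze":{"type":"number"}},"required":["commands"]}

```bash
mkdir -p pics; ls; cat > h.py <<'E'
import numpy as np, cv2
from workcell import manip, camera, camera_info, workorder, nets
def ray(n,uv):
    i=camera_info(n);K=np.array(i["camera_matrix"]);k=i["k1"]
    d=np.array([(uv[0]-K[0,2])/K[0,0],(uv[1]-K[1,2])/K[1,1]]);u=d.copy()
    for _ in range(20): u=d/(1+k*(u@u))
    R=np.array(i["rotation"]);return np.array(i["xyz"]),R@np.array([*u,1.])
def at_z(n,uv,z):
    o,d=ray(n,uv);return o+d*(z-o[2])/d[2]
def by_depth(n,uv,D):
    o,d=ray(n,uv);c,r=int(round(uv[0])),int(round(uv[1]));p=D[max(0,r-1):r+2,max(0,c-1):c+2];p=p[p>0]
    return o+d*np.median(p) if len(p) else None
def tri(p,q):
    o1,d1=ray(*p);o2,d2=ray(*q);A=np.c_[d1,-d2];s=np.linalg.lstsq(A,o2-o1,rcond=None)[0]
    a,b=o1+s[0]*d1,o2+s[1]*d2;return (a+b)/2,np.linalg.norm(a-b)
def proj(n,P):
    i=camera_info(n);R=np.array(i["rotation"]);c=R.T@(np.array(P)-np.array(i["xyz"]));u=c[:2]/c[2]
    u=u*(1+i["k1"]*(u@u));K=np.array(i["camera_matrix"]);return K[:2,:2]@u+K[:2,2]
def snap(n,f):
    p,D=camera(n);cv2.imwrite("pics/"+f,cv2.cvtColor(p,cv2.COLOR_RGB2BGR));return p,D
E
python3 - <<'E'
from h import *
np.set_printoptions(precision=4,suppress=True)
for n in("top","side"):
    i=camera_info(n);print(n,i)
    p,D=snap(n,n+"0.png")
    for t in("slab","slab_center","slab_corner_a","slab_corner_b","slab_corner_c","slab_corner_d","board","lens","cone","long_slab","cookie","jar"):
        for r in nets.place_of(n,t)[:3]:
            print(t,np.round(r["xy"],1),round(r["conf"],2),by_depth(n,r["xy"],D))
a=cv2.imread("pics/top0.png");b=cv2.imread("pics/side0.png")
print(manip.get_obs())
E
```

```text
pics
top {'camera_matrix': array([[566.5616,   0.    , 316.5653],
       [  0.    , 566.5616, 241.452 ],
       [  0.    ,   0.    ,   1.    ]]), 'k1': -0.10076297790521316, 'xyz': array([0.2351, 0.025 , 1.4647]), 'rotation': array([-0.6864,  0.7196, -0.0748,  0.074 ])}Traceback (most recent call last):
  File "<stdin>", line 8, in <module>
  File "h.py", line 11, in by_depth
    o,d=ray(n,uv);c,r=int(round(uv[0])),int(round(uv[1]));p=D[max(0,r-1):r+2,max(0,c-1):c+2];p=p[p>0]
        ~~~^^^^^^
  File "h.py", line 7, in ray
    R=np.array(i["rotation"]);return np.array(i["xyz"]),R@np.array([*u,1.])
                                                        ~^~~~~~~~~~~~~~~~~~
ValueError: matmul: Input operand 1 has a mismatch in its core dimension 0, with gufunc signature (n?,k),(k,m?)->(n?,m?) (size 3 is different from 4)
```

Rotation is a quaternion; fix.

```bash
sed -i 's/R=np.array(i\["rotation"\])/R=Rot.from_quat(i["rotation"]).as_matrix()/; 1a from scipy.spatial.transform import Rotation as Rot' h.py
python3 - <<'E'
from h import *
np.set_printoptions(precision=4,suppress=True)
for n in("top","side"):
    i=camera_info(n);print(n,i["xyz"],i["rotation"])
    p,D=snap(n,n+"1.png")
    for t in("slab","slab_center","slab_corner_a","slab_corner_b","slab_corner_c","slab_corner_d","board","lens","cone","long_slab","cookie","jar"):
        for r in nets.place_of(n,t)[:3]:
            print(t,np.round(r["xy"],1),round(r["conf"],2),by_depth(n,r["xy"],D))
print(manip.get_obs())
E
```

```text
top [0.2351 0.025  1.4647] [-0.6864  0.7196 -0.0748  0.074 ]
slab [314.9 249.3] 0.95 [0.5244 0.0214 0.0156]
slab [274.2 305.6] 0.89 [0.3824 0.1321 0.0176]
slab [353.8 315.7] 0.84 [ 0.3471 -0.0695  0.0174]
slab_center [314.9 248.4] 0.83 [0.5268 0.0213 0.0157]
slab_center [353.1 315.6] 0.8 [ 0.3475 -0.0678  0.0176]
slab_center [270.8 310.5] 0.64 [0.3704 0.1413 0.0159]
slab_corner_a [199.  345.8] 0.93 [0.2893 0.3298 0.001 ]
slab_corner_a [345.8 289.6] 0.9 [ 0.4167 -0.0537  0.0028]
slab_corner_a [256.1 291.7] 0.86 [0.422  0.179  0.0033]
slab_corner_b [199.  345.8] 0.93 [0.2893 0.3298 0.001 ]
slab_corner_b [345.8 289.6] 0.9 [ 0.4167 -0.0537  0.0028]
slab_corner_b [256.1 291.7] 0.86 [0.422  0.179  0.0033]
slab_corner_c [199.  345.8] 0.93 [0.2893 0.3298 0.001 ]
slab_corner_c [345.8 289.6] 0.9 [ 0.4167 -0.0537  0.0028]
slab_corner_c [256.1 291.7] 0.86 [0.422  0.179  0.0033]
slab_corner_d [199.  345.8] 0.93 [0.2893 0.3298 0.001 ]
slab_corner_d [345.8 289.6] 0.9 [ 0.4167 -0.0537  0.0028]
slab_corner_d [256.1 291.7] 0.86 [0.422  0.179  0.0033]
board [295.4 182.5] 0.88 [0.7104 0.0653 0.0118]
len
[... 1647 characters left out ...]
 [223.1 264.3] 0.16 [0.6158 0.2237 0.0298]
cookie [219.6 262.1] 0.79 [0.627  0.225  0.0298]
cookie [139.  338.6] 0.6 [0.5558 0.4484 0.0195]
jar [303.8 194. ] 0.69 [ 0.6953 -0.0721  0.0412]
{'clock': 1.4, 'joint_pos': array([ 1.2964,  0.3322, -0.0647,  1.4601,  0.0216,  1.3499, -0.0885]), 'joint_velocities': array([ 0.0012, -0.0003,  0.0008, -0.    , -0.0005, -0.0003, -0.0004]), 'tau': array([ -0.0001, -62.5228,   0.0488, -39.1822,   0.0164,   0.0018,
         0.    ]), 'position': array([ 0.1557, -0.6053,  0.2313]), 'ee_rot': array([0.9921, 0.1256, 0.    , 0.    ]), 'ft_force': array([ 0.335 , -0.1882, -0.2588]), 'torque': array([-0.0085, -0.0174,  0.0251]), 'grip_width': 0.9985585750144603}
```

View pics/top1.png

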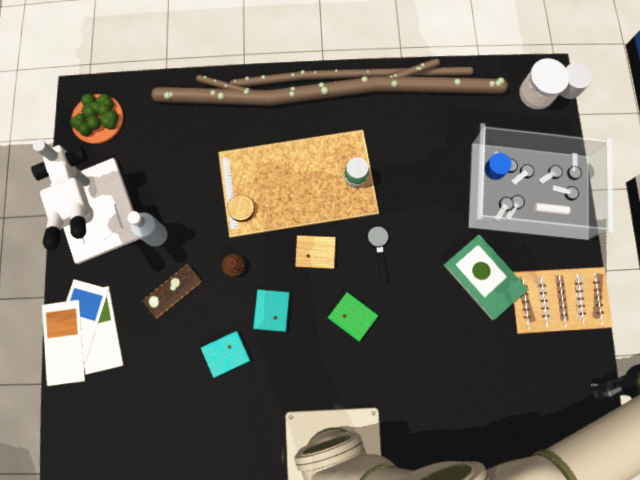

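View pics/side1.png

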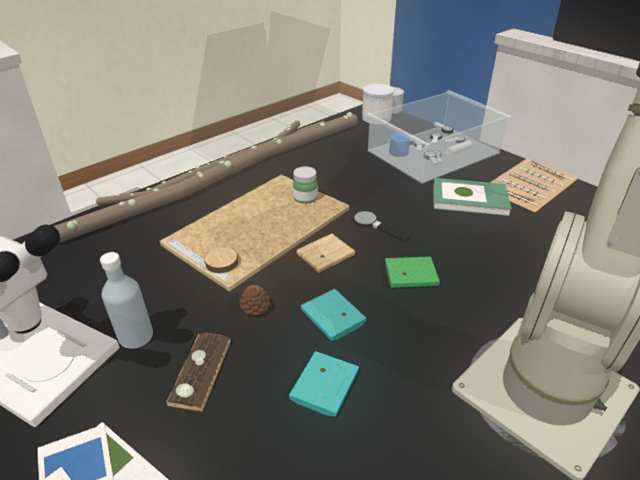

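Candidates for "slab" in the top image are the pale wood slab (316,252), the turquoise ones (271,310) and (225,354), and the green one (353,316). Only the pale one in front of the board fits the description. Next I'll check it in a crop and measure the geometry.

```bash
cat > meas.py <<'E'
from h import *
np.set_printoptions(precision=4,suppress=True)
def cloud(n,D):
    i=camera_info(n);K=i["camera_matrix"];v,u=np.mgrid[0:480,0:640]
    d=cv2.undistortPoints(np.stack([u,v],-1).reshape(-1,1,2).astype(np.float64),np.array(K),np.array([i["k1"],0,0,0,0])).reshape(480,640,2)
    P=np.dstack([d,np.ones((480,640))])*D[...,None]
    return P@Rot.from_quat(i["rotation"]).as_matrix().T+np.array(i["xyz"])
E
python3 - <<'E'
from meas import *
C=[]
for n in("top","side"):
    p=cv2.cvtColor(cv2.imread(f"pics/{n}1.png"),cv2.COLOR_BGR2RGB);_,D=camera(n);P=cloud(n,D)
    hsv=cv2.cvtColor(p,cv2.COLOR_RGB2HSV);h,s,v=cv2.split(hsv)
    m=((h<25)&(h>8)&(s>50)&(v>120)).astype(np.uint8)
    k,l,st,c=cv2.connectedComponentsWithStats(m)
    for j in range(1,k):
        if st[j,4]<300: continue
        q=(l==j)
        cn=cv2.findContours(q.astype(np.uint8),cv2.RETR_EXTERNAL,cv2.CHAIN_APPROX_NONE)[0][0]
        hull=cv2.convexHull(cn);ap=cv2.approxPolyDP(hull,0.06*cv2.arcLength(hull,True),True)[:,0]
        z=np.median(P[q][:,2]);
        xy=np.array([at_z(n,a,z)[:2] for a in hull[:,0].astype(float)]).astype(np.float32)
        r=cv2.minAreaRect(xy)
        print(n,j,st[j],"c",c[j],"z",z,"rect",r,"\n",np.c_[ap,[at_z(n,a,z)[:2] for a in ap.astype(float)]])
a=cv2.imread("pics/top1.png")[120:345,190:420];b=cv2.imread("pics/side1.png")[160:300,230:420]
cv2.imwrite("pics/crop.png",np.vstack([cv2.resize(a,(400,300),interpolation=3),cv2.resize(b,(400,295),interpolation=3)]))
E
```

```text
top 1 [ 152   59  354   42 3934] c [324.8088  84.2003] z 0.042437011891103604 rect ((0.9922828078269958, -0.03804156184196472), (0.09797217696905136, 0.980262041091919), 0.8243637681007385) 
 [[505.      84.       0.9622  -0.5287]
 [152.      94.       0.978    0.4518]]
top 6 [ 72  98  51  46 546] c [102.3608 128.8535] z 0.01327688570681651 rect ((0.9092674851417542, 0.6025428771972656), (0.09682764112949371, 0.147460475564003), 37.836334228515625) 
 [[113.      98.       0.9885   0.5731]
 [116.     132.       0.8837   0.5597]
 [ 79.     138.       0.8726   0.6656]
 [ 72.     128.       0.9043   0.6879]]
top 9 [  218   130   161   108 11946] c [296.1557 183.1792] z 0.013694507025595382 rect ((0.7117025852203369, 0.060416534543037415), (0.243669793009758, 0.40282517671585083), 6.611532211303711) 
 [[363.     131.       0.8492  -0.1257]
 [378.     213.       0.6148  -0.1501]
 [229.     236.       0.5711   0.2457]
 [218.     152.       0.8076   0.2731]]
top 10 [ 295  235   41   34 1241] c [315.1982 251.423 ] z 0.016880617125696107 rect ((0.5189789533615112, 0.021162275224924088), (0.101
[... 3493 characters left out ...]

 [279.     175.       0.8546  -0.1194]]
side 110 [ 296  233   59   39 1266] c [325.1209 251.7599] z 0.015952248315908968 rect ((0.5145506858825684, 0.024733401834964752), (0.10882596671581268, 0.09275011718273163), 84.4476089477539) 
 [[354.     250.       0.474   -0.0249]
 [319.     271.       0.4746   0.0802]
 [296.     251.       0.5591   0.0714]
 [331.     233.       0.5548  -0.0317]]
side 117 [166 340  64  71 317] c [201.224  388.9527] z 0.005213502100350542 rect ((0.43107739090919495, 0.4015956521034241), (0.06410623341798782, 0.15159489214420319), 37.37196350097656) 
 [[229.     340.       0.454    0.3237]
 [202.     410.       0.3608   0.4408]
 [168.     405.       0.4061   0.4767]]
```

View pics/crop.png

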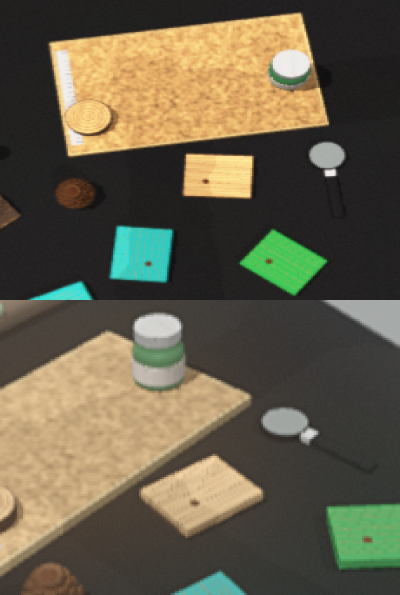

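The crop confirms the choice: pale wood with a sharp-edged slab, at (316,252) in top and (325,252) in side, and z about 16 mm as given. Slab centre is about (0.517, 0.022) at yaw −5.6°. The board's yaw is +6.6° and its front edge centre is (0.592, 0.047), leaving a gap of about 36 mm. Moving behind the slab with the jaws along the board's y.

Call:
{"api": "apply_moves", "payload": {
  "commands": [
    [0.03,-0.028,0,3.9,0],
    [0.03,-0.028,0,3.9,0],
    [0.03,-0.028,0,0,0],
    [0.03,-0.028,0,0,0],
    [0.03,-0.028,0,0,0]
  ],
  "squeeze": 20
}}

```text
clock: 1.92
position: [0.2773, -0.446, 0.2289]
ee_rot: [0.999, 0.046, -0.002, 0.001]
ft_force: [1.4, -1.1, 0.4]
grip_width: 0.502
```

Call:
{"api": "apply_moves", "payload": {
  "commands": [
    [0.03,-0.028,0,0,0],
    [0.03,-0.028,0,0,0],
    [0.028,-0.029,0,0,0],
    [0.028,-0.029,0,0,0],
    [0.02,-0.036,0,0,0]
  ]
}}

```text
clock: 2.33
position: [0.4019, -0.2798, 0.2292]
ee_rot: [0.999, 0.046, -0.001, 0.002]
ft_force: [1.4, 0.4, 0.2]
grip_width: 0.5
```

Call:
{"api": "apply_moves", "payload": {
  "commands": [
    [0.0075,-0.029,0.01,-1.2,0],
    [0.0075,-0.029,0.01,0,0],
    [0.0075,-0.029,0.01,0,0],
    [0.0075,-0.029,0.01,0,0],
    [0.0075,-0.029,0.01,0,0]
  ]
}}

```text
clock: 2.75
position: [0.4278, -0.1218, 0.1798]
ee_rot: [0.998, 0.06, 0.002, 0.004]
ft_force: [1.0, -0.1, 0.2]
grip_width: 0.501
```

Call:
{"api": "apply_moves", "payload": {
  "commands": [
    [0.0075,-0.029,0.018,0,0],
    [0.0075,-0.029,0.018,0,0],
    [0.0075,-0.029,0.018,0,0],
    [0.0075,-0.029,0.018,0,0],
    [0.0075,-0.029,0.018,0,0]
  ]
}}

```text
clock: 3.17
position: [0.4503, 0.0327, 0.0884]
ee_rot: [0.998, 0.059, 0.007, 0.006]
ft_force: [0.9, -0.8, -0.3]
grip_width: 0.496
```

```bash
python3 - <<'E'
from h import *
o=manip.get_obs();print(o["position"],o["ee_rot"],o["ft_force"],o["clock"])
p=o["position"];y=2*np.arctan2(o["ee_rot"][1],o["ee_rot"][0]);print(np.degrees(y))
d=np.array([.4475,.014])-p[:2];print("tool dx,dy",d@[np.cos(y),np.sin(y)],d@[np.sin(y),-np.cos(y)])
a,_=snap("top","t2.png");b,_=snap("side","s2.png")
cv2.imwrite("pics/c2.png",cv2.cvtColor(np.hstack([cv2.resize(a[190:330,240:400],(400,350),interpolation=3),cv2.resize(b[160:310,240:411],(399,350),interpolation=3)]),cv2.COLOR_RGB2BGR))
E
```

```text
[0.45029561 0.03265705 0.08840025] [0.99820308 0.05924109 0.00664888 0.00607345] [ 0.9301833  -0.77525542 -0.33660219] 3.1667
6.792781859421175
tool dx,dy -0.004982721487396894 0.018195424534140237
```

View pics/c2.png

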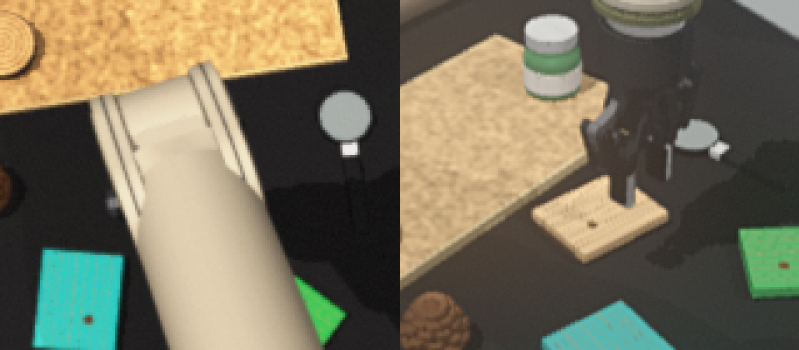

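The slab, fingers and clutter look as expected, and nothing has moved. Descending behind the slab.

Call:
{"api": "apply_moves", "payload": {
  "commands": [
    [-0.003,0.009,0,0,0],
    [-0.002,0.009,0,0,0],
    [0,0,0.025,0,0],
    [0,0,0.025,0,0],
    [0,0,0.01,0,0]
  ]
}}

```text
clock: 3.68
position: [0.4497, 0.0104, 0.029]
ee_rot: [0.998, 0.061, 0.008, 0.007]
ft_force: [-0.5, -0.7, 0.7]
grip_width: 0.5
```

Call:
{"api": "apply_moves", "payload": {
  "commands": [
    [0,0,0.006,0,0],
    [0,0,0.003,0,0],
    [0,0,0,0,0]
  ]
}}

```text
clock: 3.93
position: [0.4492, 0.0062, 0.0192]
ee_rot: [0.998, 0.058, 0.007, 0.007]
ft_force: [-0.5, -0.1, -0.2]
grip_width: 0.503
```

```bash
python3 - <<'E'
from h import *
o=manip.get_obs();print(o["position"],o["ee_rot"],o["ft_force"],o["clock"])
b,_=snap("side","s3.png");cv2.imwrite("pics/c3.png",cv2.cvtColor(cv2.resize(b[190:290,270:410],(784,560),interpolation=3),cv2.COLOR_RGB2BGR))
for z in (0,.003,.006): print(z,proj("side",[*o["position"][:2],z]))
E
```

```text
[0.44920609 0.0061778  0.0192363 ] [0.99823927 0.05841593 0.00739822 0.00715626] [-0.47780823 -0.08918339 -0.20979054] 3.9333
0 [351.98422381 266.95754449]
0.003 [352.03467348 265.90110997]
0.006 [352.08527927 264.84102495]
```

View pics/c3.png

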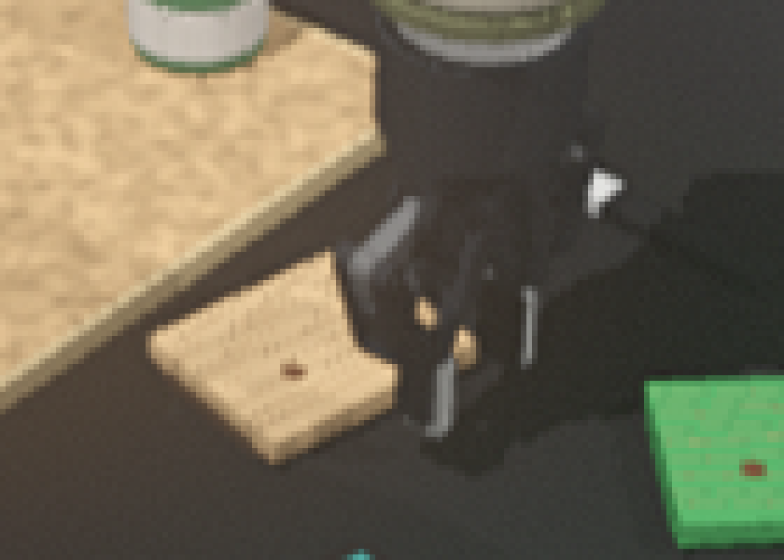

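Fingers are behind the slab's rear face, clear of the green slab. I'll shift a little left and touch down softly to find the tip height.

Call:
{"api": "apply_moves", "payload": {
  "commands": [
    [-0.002,-0.008,0.004,0,0],
    [0,0,0.004,0,0],
    [0,0,0,0,0]
  ]
}}

```text
clock: 4.23
position: [0.4481, 0.0143, 0.013]
ee_rot: [0.998, 0.058, 0.01, 0.008]
ft_force: [-0.5, -0.2, 0.6]
grip_width: 0.499
```

Call:
{"api": "apply_moves", "payload": {
  "commands": [
    [0,0,0.003,0,0],
    [0,0,0,0,0]
  ]
}}

```text
clock: 4.4
position: [0.4485, 0.0148, 0.0102]
ee_rot: [0.998, 0.059, 0.01, 0.008]
ft_force: [-0.0, 1.3, 0.5]
grip_width: 0.501
```

Call:
{"api": "apply_moves", "payload": {
  "commands": [
    [0,0,0.003,0,0],
    [0,0,0,0,0]
  ]
}}

```text
clock: 4.57
position: [0.4487, 0.0149, 0.0071]
ee_rot: [0.998, 0.059, 0.01, 0.008]
ft_force: [-0.7, -0.2, -0.0]
grip_width: 0.499
```

Call:
{"api": "apply_moves", "payload": {
  "commands": [
    [0,0,0.003,0,0],
    [0,0,0,0,0]
  ]
}}

```text
clock: 4.73
position: [0.4489, 0.0148, 0.0038]
ee_rot: [0.998, 0.059, 0.01, 0.008]
ft_force: [-0.6, -0.7, -0.1]
grip_width: 0.502
```

Call:
{"api": "apply_moves", "payload": {
  "commands": [
    [0,0,0.002,0,0],
    [0,0,0,0,0]
  ]
}}

```text
clock: 4.9
position: [0.4489, 0.0147, 0.0015]
ee_rot: [0.998, 0.059, 0.01, 0.008]
ft_force: [-0.0, 0.1, 0.2]
grip_width: 0.5
```

Call:
{"api": "apply_moves", "payload": {
  "commands": [
    [0,0,0.002,0,0],
    [0,0,0,0,0]
  ]
}}

```text
clock: 5.07
position: [0.4489, 0.0146, -0.0007]
ee_rot: [0.998, 0.059, 0.01, 0.008]
ft_force: [-0.1, -0.3, -0.0]
grip_width: 0.502
```

Call:
{"api": "apply_moves", "payload": {
  "commands": [
    [0,0,0.002,0,0],
    [0,0,0,0,0]
  ]
}}

```text
clock: 5.23
position: [0.4493, 0.0147, -0.0013]
ee_rot: [0.998, 0.059, 0.01, 0.008]
ft_force: [-3.2, -0.7, 4.7]
grip_width: 0.504
```

Table touched at TCP z ≈ −1 mm. Raise about 2 mm and push gently toward the board.

Call:
{"api": "apply_moves", "payload": {
  "commands": [
    [0,0,-0.002,0,0],
    [0.008,0,0,0,0],
    [0.008,0,0,0,0],
    [0.008,0,0,0,0],
    [0.007,0,0.0003,0,0]
  ]
}}

```text
clock: 5.65
position: [0.4822, 0.018, 0.0012]
ee_rot: [0.998, 0.059, 0.01, 0.009]
ft_force: [-1.1, -1.1, -0.3]
grip_width: 0.5
```

Call:
{"api": "apply_moves", "payload": {
  "commands": [
    [0.007,0,0,0,0],
    [0.005,0,0,0,0],
    [0,0,0,0,0]
  ]
}}

```text
clock: 5.9
position: [0.4975, 0.0202, 0.001]
ee_rot: [0.998, 0.058, 0.01, 0.008]
ft_force: [-0.4, -0.7, 0.6]
grip_width: 0.498
```

Call:
{"api": "apply_moves", "payload": {
  "commands": [
    [0.003,0,0,0,0],
    [0.002,0,0,0,0],
    [0,0,0,0,0]
  ]
}}

```text
clock: 6.15
position: [0.5007, 0.0209, 0.0001]
ee_rot: [0.998, 0.059, 0.008, 0.008]
ft_force: [-0.3, -0.7, -0.3]
grip_width: 0.497
```

```bash
python3 - <<'E'
from h import *
b,_=snap("side","s4.png");cv2.imwrite("pics/c4.png",cv2.cvtColor(cv2.resize(b[180:290,250:390],(700,550),interpolation=3),cv2.COLOR_RGB2BGR))
E
```

```text
(no output)
```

View pics/c4.png

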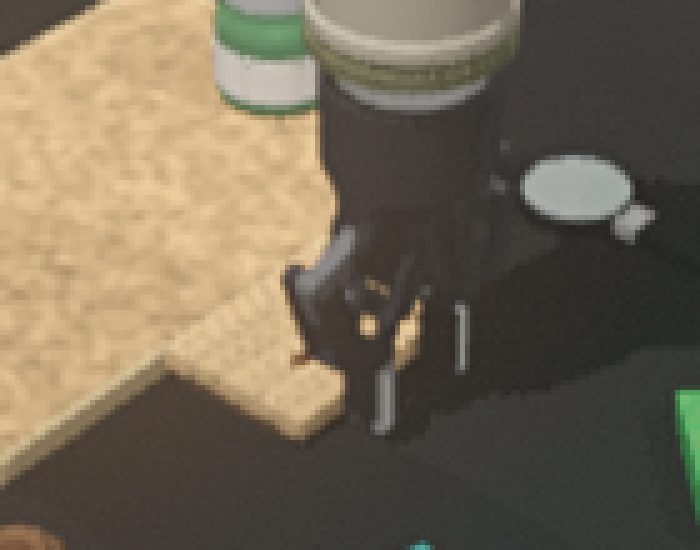

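Call:
{"api": "apply_moves", "payload": {
  "commands": [
    [0.003,0,-0.001,0,0],
    [0.002,0,0,0,0],
    [0,0,0,0,0]
  ]
}}

```text
clock: 6.45
position: [0.5005, 0.0208, -0.0006]
ee_rot: [0.998, 0.058, 0.002, 0.009]
ft_force: [0.4, -0.5, 0.2]
grip_width: 0.501
```

Call:
{"api": "apply_moves", "payload": {
  "commands": [
    [0.005,0,-0.001,0,0],
    [0.005,0,0,0,0]
  ]
}}

```text
clock: 6.62
position: [0.5011, 0.0207, -0.0015]
ee_rot: [0.998, 0.058, -0.007, 0.011]
ft_force: [-35.8, -3.2, 45.2]
grip_width: 0.5
```

Call:
{"api": "apply_moves", "payload": {
  "commands": [
    [-0.001,0,-0.003,0,0],
    [0,0,0,0,0]
  ]
}}

```text
clock: 6.78
position: [0.499, 0.0207, 0.0016]
ee_rot: [0.998, 0.058, -0.009, 0.011]
ft_force: [0.3, 0.4, -0.0]
grip_width: 0.496
```

Call:
{"api": "apply_moves", "payload": {
  "commands": [
    [0.003,0,-0.001,0,0],
    [0.003,0,-0.004,0,0],
    [0.003,0,-0.005,0,0],
    [0.003,0,-0.005,0,0],
    [0.003,0,-0.005,0,0]
  ]
}}

```text
clock: 7.2
position: [0.5014, 0.0209, 0.0155]
ee_rot: [0.998, 0.058, -0.023, 0.012]
ft_force: [-10.9, -0.8, 0.9]
grip_width: 0.502
```

```bash
python3 - <<'E'
from h import *
b,_=snap("side","s5.png");cv2.imwrite("pics/c5.png",cv2.cvtColor(cv2.resize(b[180:290,250:390],(700,550),interpolation=3),cv2.COLOR_RGB2BGR))
E
```

```text
(no output)
```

View pics/c5.png

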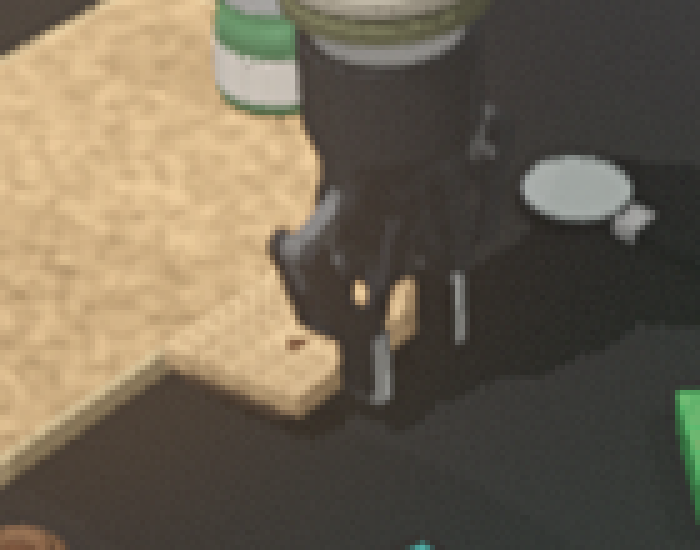

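The slab's rear edge is rising while pinned on the board edge: the knot moved to (295,343) in the crop and a shadow shows beneath the slab. Continuing along the arc.

Call:
{"api": "apply_moves", "payload": {
  "commands": [
    [0.003,0,-0.0055,0,0],
    [0.0035,0,-0.0055,0,0],
    [0.004,0,-0.0055,0,0],
    [0.004,0,-0.0055,0,0],
    [0.0045,0,-0.005,0,0]
  ]
}}

```text
clock: 7.67
position: [0.5062, 0.0214, 0.0361]
ee_rot: [0.997, 0.058, -0.042, 0.015]
ft_force: [-16.9, -1.1, 5.5]
grip_width: 0.505
```

Call:
{"api": "apply_moves", "payload": {
  "commands": [
    [0.0038,0,-0.006,0,0],
    [0.0043,0,-0.0058,0,0],
    [0.0048,0,-0.0055,0,0],
    [0.0052,0,-0.005,0,0],
    [0.0055,0,-0.0047,0,0]
  ]
}}

```text
clock: 8.08
position: [0.518, 0.0229, 0.0581]
ee_rot: [0.996, 0.058, -0.059, 0.017]
ft_force: [-19.2, -2.4, 13.7]
grip_width: 0.501
```

```bash
python3 - <<'E'
from h import *
b,_=snap("side","s6.png");cv2.imwrite("pics/c6.png",cv2.cvtColor(cv2.resize(b[160:290,250:390],(600,557),interpolation=3),cv2.COLOR_RGB2BGR))
E
```

```text
(no output)
```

View pics/c6.png

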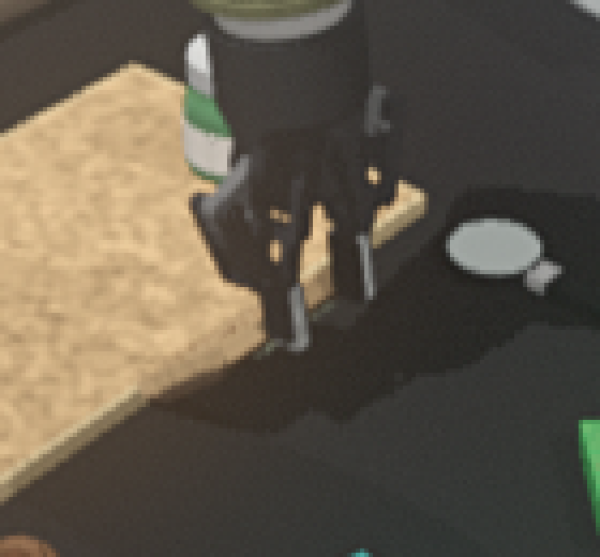

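Tilted about 42°: the TCP sits on the predicted arc (17.5 mm forward, 56 mm up) and the slab's left end shows the incline. Continuing.

Call:
{"api": "apply_moves", "payload": {
  "commands": [
    [0.004,0,-0.005,0,0],
    [0.0043,0,-0.0048,0,0],
    [0.0046,0,-0.0045,0,0],
    [0.005,0,-0.0042,0,0],
    [0.0052,0,-0.004,0,0]
  ]
}}

```text
clock: 8.55
position: [0.5418, 0.0256, 0.0796]
ee_rot: [0.996, 0.059, -0.063, 0.019]
ft_force: [-2.3, -0.5, 3.0]
grip_width: 0.495
```

Call:
{"api": "apply_moves", "payload": {
  "commands": [
    [0.0065,0,-0.0043,0,0],
    [0.0068,0,-0.0036,0,0],
    [0.007,0,-0.0028,0,0],
    [0.0072,0,-0.0022,0,0]
  ]
}}

```text
clock: 8.88
position: [0.575, 0.0294, 0.0906]
ee_rot: [0.996, 0.058, -0.061, 0.019]
ft_force: [0.1, -0.1, 0.5]
grip_width: 0.505
```

```bash
python3 - <<'E'
from h import *
b,_=snap("side","s7.png");cv2.imwrite("pics/c7.png",cv2.cvtColor(cv2.resize(b[140:290,250:390],(560,600),interpolation=3),cv2.COLOR_RGB2BGR))
E
```

```text
(no output)
```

View pics/c7.png

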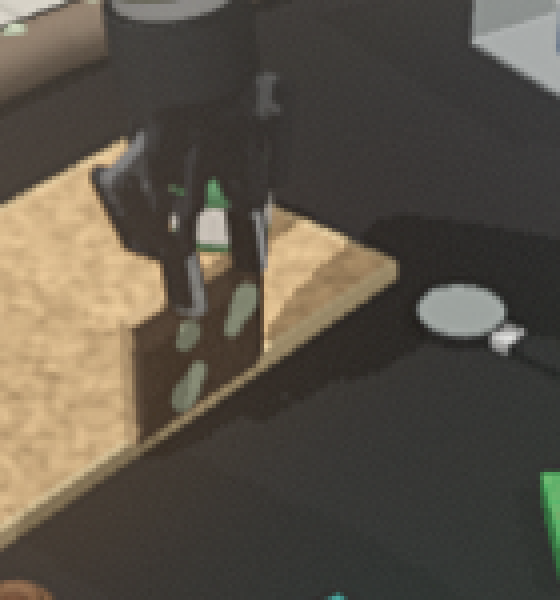

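The slab stands upright on the board's edge with the bark facing the robot and the fingers behind its top (crop about (185,310)). Pushing it over.

Call:
{"api": "apply_moves", "payload": {
  "commands": [
    [0.006,0,-0.0007,0,0],
    [0.006,0,-0.0005,0,0],
    [0.006,0,-0.0003,0,0],
    [0.005,0,-0.0003,0,0],
    [0,0,0,0,0]
  ]
}}

```text
clock: 9.35
position: [0.602, 0.0328, 0.0884]
ee_rot: [0.996, 0.058, -0.061, 0.018]
ft_force: [0.1, -0.2, -0.0]
grip_width: 0.497
```

```bash
python3 - <<'E'
from h import *
b,_=snap("side","s8.png");cv2.imwrite("pics/c8.png",cv2.cvtColor(cv2.resize(b[140:290,250:390],(560,600),interpolation=3),cv2.COLOR_RGB2BGR))
E
```

```text
(no output)
```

View pics/c8.png

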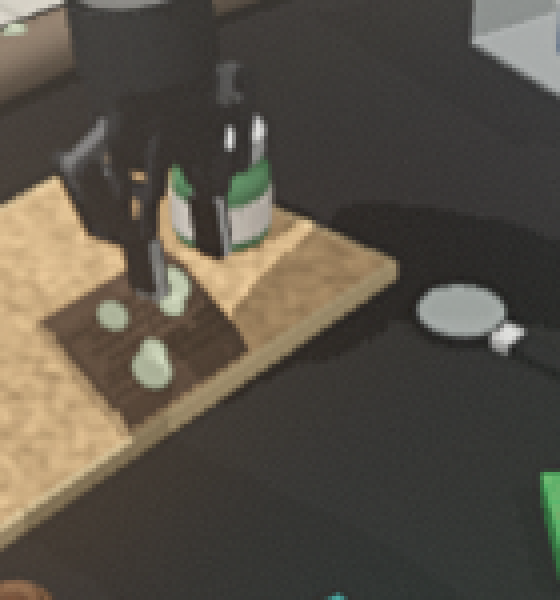

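It flipped: bark is up with the lichen spots visible, lying on the board near its front edge. Go up and back, come down behind it, then push it further on.

Call:
{"api": "apply_moves", "payload": {
  "commands": [
    [0,0,-0.02,0,0],
    [-0.03,0,0,0,0],
    [-0.028,0,0,0,0],
    [0.003,0,0.03,0,0],
    [0.003,0,0.03,0,0]
  ]
}}

```text
clock: 9.82
position: [0.5472, 0.0259, 0.0602]
ee_rot: [0.997, 0.058, -0.056, 0.018]
ft_force: [0.3, -1.1, -0.8]
grip_width: 0.5
```

Call:
{"api": "apply_moves", "payload": {
  "commands": [
    [0.001,0,0.01,0,0],
    [0,0,0,0,0]
  ]
}}

```text
clock: 9.98
position: [0.5437, 0.0247, 0.0461]
ee_rot: [0.996, 0.058, -0.059, 0.019]
ft_force: [-0.1, 0.1, 0.1]
grip_width: 0.5
```

```bash
python3 - <<'E'
from h import *
o=manip.get_obs();print(o["position"],o["ee_rot"])
for n in("side","top"):
    p,D=snap(n,n+"9.png")
    for r in nets.place_of(n,"slab")[:4]: print(n,r["xy"],r["conf"],by_depth(n,r["xy"],D))
b=cv2.imread("pics/side9.png");a=cv2.imread("pics/top9.png")
cv2.imwrite("pics/c9.png",np.hstack([cv2.resize(b[150:290,250:390],(400,400),interpolation=3),cv2.resize(a[150:290,250:390],(400,400),interpolation=3)]))
E
```

```text
[0.54373287 0.02466432 0.04608991] [ 0.99639187  0.05823382 -0.0588229   0.01875986]
side [334.6, 316.1] 0.82 [0.35827988 0.14748666 0.01601341]
side [322.2, 386.8] 0.76 [0.25735012 0.27382342 0.01525877]
side [370.5, 277.2] 0.71 [ 0.39952459  0.0008082  -0.00089651]
side [409.5, 277.5] 0.62 [ 0.33072699 -0.04203915  0.01665531]
top [273.8, 308.0] 0.95 [0.37628328 0.1333209  0.01757544]
top [226.5, 354.5] 0.73 [0.26423629 0.25724025 0.01414418]
top [349.9, 316.9] 0.6 [ 0.30084135 -0.02572318  0.59549369]
```

View pics/c9.png

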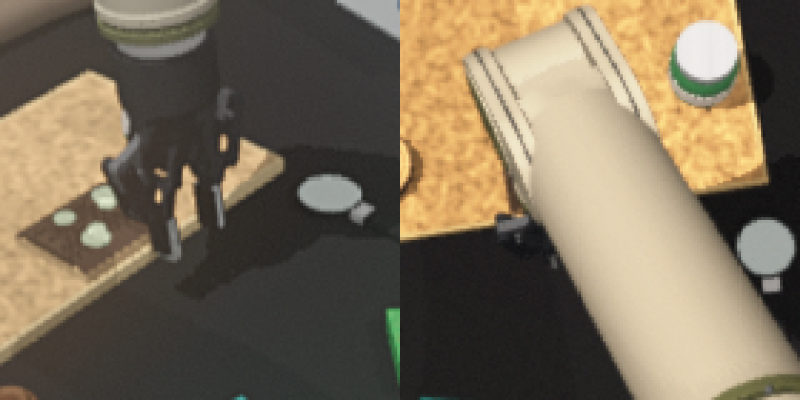

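Call:
{"api": "apply_moves", "payload": {
  "commands": [
    [0.003,0,0.02,0,0],
    [0.001,0,0.008,0,0],
    [0,0,0,0,0]
  ]
}}

```text
clock: 10.43
position: [0.5502, 0.0252, 0.0237]
ee_rot: [0.997, 0.058, -0.053, 0.019]
ft_force: [-0.0, -0.1, 1.0]
grip_width: 0.493
```

Call:
{"api": "apply_moves", "payload": {
  "commands": [
    [0,0,0.005,0,0],
    [0,0,0,0,0],
    [0.007,0,-0.0007,0,0],
    [0.007,0,-0.0007,0,0],
    [0,0,0,0,0]
  ]
}}

```text
clock: 10.85
position: [0.5667, 0.0271, 0.0213]
ee_rot: [0.997, 0.058, -0.052, 0.019]
ft_force: [-0.6, -0.1, 0.3]
grip_width: 0.499
```

Call:
{"api": "apply_moves", "payload": {
  "commands": [
    [0,0,0.004,0,0],
    [0,0,0,0,0]
  ]
}}

```text
clock: 11.02
position: [0.5673, 0.0272, 0.0176]
ee_rot: [0.997, 0.058, -0.051, 0.018]
ft_force: [-0.2, 0.7, 0.2]
grip_width: 0.504
```

Call:
{"api": "apply_moves", "payload": {
  "commands": [
    [0.006,0,-0.0005,0,0],
    [0.006,0,-0.0005,0,0],
    [0.006,0,-0.0005,0,0]
  ]
}}

```text
clock: 11.27
position: [0.5856, 0.0292, 0.0171]
ee_rot: [0.997, 0.058, -0.052, 0.019]
ft_force: [-0.4, 0.3, -0.1]
grip_width: 0.495
```

Call:
{"api": "apply_moves", "payload": {
  "commands": [
    [0.006,0,-0.0006,0,0],
    [0.006,0,-0.0006,0,0],
    [0.006,0,-0.0006,0,0],
    [0.005,0,-0.0005,0,0],
    [0,0,0,0,0]
  ]
}}

```text
clock: 11.68
position: [0.6125, 0.0325, 0.0168]
ee_rot: [0.997, 0.058, -0.052, 0.018]
ft_force: [-0.2, 0.5, -0.4]
grip_width: 0.502
```

Call:
{"api": "apply_moves", "payload": {
  "commands": [
    [-0.015,0,-0.002,0,0],
    [-0.02,0,-0.01,0,0],
    [-0.02,0,-0.03,0,0],
    [-0.015,0,-0.035,0,0],
    [-0.01,0.02,-0.035,0,0]
  ]
}}

```text
clock: 12.1
position: [0.5407, 0.0121, 0.1319]
ee_rot: [0.996, 0.061, -0.058, 0.016]
ft_force: [1.8, 0.4, 0.2]
grip_width: 0.498
```

Call:
{"api": "apply_moves", "payload": {
  "commands": [
    [-0.005,0.035,-0.02,0,0],
    [-0.005,0.038,-0.01,0,0],
    [-0.005,0.04,0,0,0],
    [-0.005,0.04,0,0,0],
    [0,0.04,0,0,0]
  ]
}}

```text
clock: 12.52
position: [0.5517, -0.1795, 0.1825]
ee_rot: [0.996, 0.068, -0.051, 0.018]
ft_force: [1.6, -0.1, 0.1]
grip_width: 0.501
```

Call:
{"api": "apply_moves", "payload": {
  "commands": [
    [0,0.04,0,0,0],
    [0,0.04,0,0,0],
    [0,0.04,0,0,0],
    [0,0.03,0,0,0],
    [0,0,0,0,0]
  ]
}}

```text
clock: 12.93
position: [0.5694, -0.3453, 0.1882]
ee_rot: [0.997, 0.063, -0.051, 0.021]
ft_force: [-0.4, -0.8, -0.0]
grip_width: 0.505
```

```bash
python3 - <<'E'
from meas import *
o=manip.get_obs();print(o["position"],o["clock"])
for n in("side","top"):
    p,D=snap(n,n+"10.png");P=cloud(n,D)
    e=np.array([.9934,.115]);f=np.array([-.115,.9934]);q=P[...,:2]-[.7105,.0605]
    xb,yb=q@e,q@f
    m=(P[...,2]>.0205)&(P[...,2]<.045)&(xb>-.15)&(xb<.13)&(abs(yb+.016)<.08)
    k,l,st,_=cv2.connectedComponentsWithStats(m.astype(np.uint8));j=1+np.argmax(st[1:,4]);m=l==j
    print(n,m.sum(),"xb",np.percentile(xb[m],[1,99]),"yb",np.percentile(yb[m],[1,99]),"z",np.percentile(P[m][:,2],[5,50,95]))
    print(cv2.minAreaRect(np.c_[xb[m],yb[m]].astype(np.float32)))
b=cv2.imread("pics/side10.png");a=cv2.imread("pics/top10.png")
cv2.imwrite("pics/c10.png",np.hstack([cv2.resize(b[140:320,200:420],(400,327),interpolation=3),cv2.resize(a[110:290,200:420],(400,327),interpolation=3)]))
E
```

```text
[ 0.5694 -0.3453  0.1882] 12.9333
side 878 xb [-0.09   -0.0089] yb [-0.056   0.0441] z [0.0215 0.0262 0.029 ]
((-0.04935059696435928, -0.006620626896619797), (0.10402704030275345, 0.08427304029464722), 89.95053100585938)
top 1116 xb [-0.0879 -0.0066] yb [-0.0571  0.0412] z [0.0224 0.0286 0.0343]
((-0.046266086399555206, -0.00708422064781189), (0.08508121222257614, 0.10191220045089722), 0.5172105431556702)
```

View pics/c10.png

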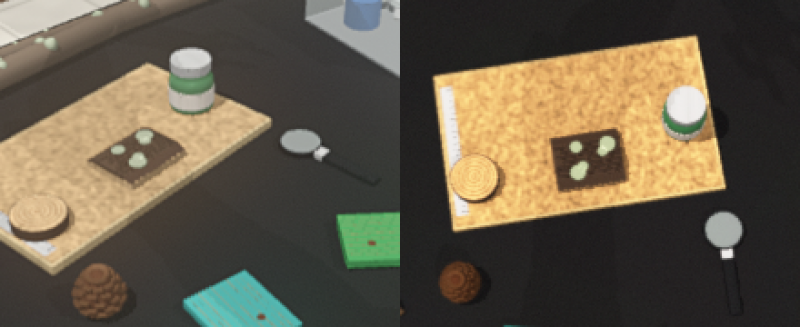

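The slab lies flat with its bark up. It is about 30 mm inside the front edge, spanning x_b −89 to −7 mm, with its top at about 28 mm. Everything else is in its place and the arm is clear.

```bash
python3 -c "
from h import *
print(workorder.hand_in())"
```

```text
the job is handed in; nothing more can be done
None
```

The slab is turned over: it lies flat on the cork board, bark side up and wholly on the board. I handed the job in at about 13 s on the robot's clock.

**How:** With the fingers half open, I pushed the slab against the board's front edge. I lifted its rear edge along an arc until it stood upright, pushed it over, then pushed it about 30 mm further on. It was never gripped.

**Last checks, both cameras:**
- **Position:** it spans about −89 to −7 mm in the board's x and −57 to +43 mm in y, within about 1° of square. That leaves about 30 mm to the board's front edge.
- **Flatness:** the bark's top is at about 28 mm, which matches 12 mm of board plus 16 mm of slab. The two views agree to about 3 mm.
- **Everything else:** the cookie, jar, lens, cone and the green and turquoise look-alikes look unmoved by eye. The long slab, bottle and guide were outside the last crops, but the arm did not go near them. The arm is clear of everything, reading about zero force.

**What was off:**
- During one preload the fingertips pressed on the table with about 45 N (wrist force about 58 N). That is under the 120 N wrist limit and was on the fingertips, not the gripper's body. I eased it off at once.
- The tool tilted about 7° under load, which had no effect on the result.
- The network no longer reported the slab just after the flip, when the arm hid much of it, so the final position comes from depth and the pictures.

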